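# Take the middle parts tray out of the stack for the microscope

## Robot

A 6-joint arm with a two-finger parallel gripper is mounted at the origin on the work surface. World frame = base frame: x ahead of the robot, y to its left, z up, the work surface at z = 0. Lengths are in mm, angles in degrees, forces in N, time in s.
With the tool pointing down it reaches from about 300 to 850 mm from the base axis. Payload 4.2 kg.
Tool frame: the origin (TCP) lies at the very end of the fingers, on their centre line; the grasp point (between the pads) lies 19 mm behind it; x points along the fingers, z is the direction in which the jaws open and shut, and the axes are right-handed (so a half turn about x gives the same grasp; the last joint's range is limited). The gripper opens to 91 mm and grips with 3 to 60 N. Pads are 32 mm wide; open, the fingers measure 118 mm over their backs; the gripper's body (76 mm by 178 mm) begins 60 mm behind the grasp point.
Start: joints at [69.442, 18.312, 89.639, -0, 72.044, -1.146], TCP at [191.108, 542.331, 191.676] pointing down, gripper open.
Joint ranges: [-177.97, 177.97], [-48.28, 115.42], [12.27, 149.76], [-77.06, 257.06], [2.81, 150.46], [-146.56, 146.56]. Speed limits (degrees/s): [147.25, 147.25, 180, 180, 180, 180].

## Interface

Orientations are given as [roll, pitch, yaw] about the fixed x, y, z axes, in that order (R = Rz(yaw) Ry(pitch) Rx(roll)).
In Python, from workcell import state, grab_frame, camera_info, env, search_frame, place_of gives the robot as it stands.
- The arm moves only by the tool drive_tool, never from a script. Its argument "plan" is a list of rows, each a list of 7 numbers: the turn, a rotation vector about the world's x, y, z in degrees, then the shift along the world's x, y, z in mm, then the finger opening in mm, from 0 to 91.2. In form: [[wx, wy, wz, dx, dy, dz, jaw], ...]. A call has 1 to 10 rows; each row is the pose to reach, as a shift and turn from the pose measured when the call began; what a row does not reach only later rows make up. A row lasts 1/8 s, in which the tool goes at most 62.5 mm and 10.7 degrees, less where a joint would pass 70% of its speed; a pose out of reach is approached as far as the arm can. A call with a gripper value outside its range is refused whole. The fingers move at their own pace and stop on an object; "grip_force" is the grip in N (left out, the last holds). Time passes only in rows, so rows that repeat a pose let the fingers close. It gives the time, the measured TCP pose, the force and the opening at its end, in the units of the state.
- state(): the state, without advancing time (a new reading comes with each control period).
- grab_frame(name): name is "side" or "top" or "wrist"; returns the picture (420x560x3 uint8, red, green, blue); there is no depth.
- camera_info(name): a dict with "intrinsics" (3x3 intrinsics, pixels), "k1" (the pictures are not rectified: a ray, as slopes to the right and down, at radius r is drawn at 1 + k1 r^2 times it, then the intrinsics apply), "origin" and "orientation" of the camera in the world; the wrist camera has in their place "hand_eye" (4x4, takes a point from camera to tool coordinates, whose origin is the TCP and whose axes are the tool frame's). Camera axes: x right, y down, z forward; pixel columns grow to the right and rows downward; lengths in mm; the calibration is good to about 2 mm. A picture is of the moment at which its call begins: read the wrist's pose just before it. camera_info takes no time and is no camera call.
- env.job_done(): hands the job in, once; it reports no verdict.
Trained networks look in the newest picture that a camera, given by its name, has taken for a name from the list of things; names that differ only in an ending like _2 or _b are one class to them, and where a whole thing is asked for, a point or a joint stands for the part that bears it (a point fixed in the world has none). Each returns a list of dicts, best first, with "p" (0 to 1); they miss things now and then, are a little off and sometimes report something else, mostly with a low value. They report only what shows in the picture. A call takes as long as a camera call. They do not tell look-alikes from the thing itself.
- search_frame(camera, label): "rect" ([left, top, right, bottom] as shares, 0 to 1, of the picture: columns of its width, rows of its height, round what is visible of it).
- place_of(camera, label): "location" ([column, row] as shares, 0 to 1, of the picture: columns of its width, rows of its height: a listed point, or the origin of a listed thing).
The state is a dict: "time_s": time; "qpos": joint angles; "qvel": joint speeds; "effort": joint torques, N m; "ee_pos": TCP position; "ee_rot": TCP orientation; "force": force on the tool from outside, world axes, zero at the start; "torque": the same for the moment, N m; "gripper_width": finger opening in mm.
Only numpy, scipy, OpenCV 4.12 (cv2) and the standard library are available. Lean on these libraries where they do the work, as an engineer would, in place of code of your own. Each camera call takes 0.05 s, during which the arm holds its last target. There are 200 camera calls.

## Task

The middle one of the three stacked parts trays is next: lift the top tray off and set it down flat on the bench, clear of the stack, then stand the middle tray on the centre of the microscope's round stage plate. Finally put the top tray back on the bottom tray, fully nested and squarely in line with it, leaving the bottom tray in its sloping stand. Never tip a tray over, leave the bottle, spool and screwdriver where they are, and let go of everything.

Things in the scene. Friction and masses are not known exactly. Their poses are not given: they have to be found in the camera images.
- stand: Fixed bare-metal sloping tray stand, base 110 x 150 mm; origin on the bench under its middle. Its cradle rises at 25 degrees along the stand's +x (away from the robot), so it faces up and back to the robot: normal (-0.423, 0, 0.906) in the stand's frame. A lip along the lower edge reaches 25 mm up the bottom tray's side, end lips 14 mm; the upper edge is open.
- cradle (a point): The point where the bottom tray's origin lies when it sits in the cradle, 60 mm above the bench; axes as the stand's (not tilted).
- tray_bottom: Bottom of three alike grey plastic parts trays; small round parts fixed inside. 60 mm wide (x), 130 long (y), 36 high (z), open top, walls 4 mm, about 0.16 kg. Origin: middle of the underside. Its lowest 6 mm are two round-bottomed runners set in from the edges; straight outer walls from 6 to 36 mm. It rests in the cradle, x up the slope, z along the slope's normal.
- tray_middle: Middle tray, like the bottom one, with a flat metal device frame fixed inside. Nested in the bottom tray at the start: the runners sink inside the rim below with about 2.5 mm of play all round, so its origin lies 30 mm from the bottom tray's along the tilted z. A grip lower than 6 mm above its origin would touch the tray below.
- tray_top: Top tray, like the other two (60 x 130 x 36 mm, origin in the middle of the underside, mass may differ), with a green circuit board fixed inside; nested in the middle tray at the start in the same way, 30 mm farther along the tilted z.
- microscope: Fixed white stereo microscope; base 200 mm (x) by 250 mm (y), 16 mm high, origin on the bench under the base's middle. A 30 mm thick pillar, 286 mm tall, stands 98 mm from the origin along its +y; the head is swung out beyond the pillar, so nothing is above the stage.
- stage (a point): Centre of the top face of the microscope's round black stage plate: 164 mm diameter, 22 mm above the bench, 133 mm from the pillar; axes as the microscope's. Between the stand and the microscope's base a strip of bare bench at least 0.17 m wide in y always lies free, up to x = 0.65.
- bottle: Bystander: white bottle with black cap, 52 mm diameter, 120 mm high, standing beyond the work; origin in the middle of its underside.
- spool: Bystander: metal spool, 60 mm diameter, 40 mm high, standing beyond the work; origin in the middle of its underside.
- screwdriver: Bystander: black-handled screwdriver, 160 mm long, lying on the bench beyond the stand; its x axis runs from handle to tip.
Not all that is in view belongs to the job. Leave any green or yellow look-alike of the stand alone. What is shaped like the tray_middle but blue or red is not meant.

How it is judged:
By the outcome, as a careful person would: the job done as asked, in the order asked, and still so for the second after the job is handed in, with the robot touching nothing.
It also fails if it takes over 72 s, if anything falls off the work surface, if the arm or the gripper's body presses on something with over 40 N, if the wrist force passes 120 N, or if a joint passes its speed limit or range.

## Working session

There is one attempt and no reset: what is moved stays moved. The work goes in short steps, Python scripts to look and compute and a tool call to move; the robot and the scene stay as the last step left them, time stands still between calls to the robot, and variables do not carry over. Pictures are saved under pics/ and viewed, about 8 in all and at most 12, crops included, and the job is handed in when it is done.

Besides the shell and the picture viewer there is one more tool, called as name([rows], argument=value, ...), one row to a line, values as JSON. drive_tool: Moves the arm, as the interface text tells. Its arguments: {"type":"object","properties":{"plan":{"type":"array"},"grip_force":{"type":"number"}},"required":["plan"]}

```bash
ls; mkdir -p pics; cat > h.py <<'E'
import numpy as np, cv2
from scipy.spatial.transform import Rotation as R
from workcell import state, grab_frame, camera_info, env, search_frame, place_of
def save(n,im): cv2.imwrite('pics/'+n, cv2.cvtColor(im,cv2.COLOR_RGB2BGR))
def cam(name, st=None):
    c=camera_info(name); K=np.array(c['intrinsics']); 
    if name=='wrist':
        H=np.array(c['hand_eye']); Rt=R.from_euler('xyz',st['ee_rot'],degrees=True).as_matrix()
        return K,c['k1'],Rt@H[:3,:3],Rt@H[:3,3]+np.array(st['ee_pos'])
    o=np.array(c['orientation']); 
    Rm=o if o.shape==(3,3) else R.from_euler('xyz',o,degrees=True).as_matrix()
    return K,c['k1'],Rm,np.array(c['origin'])
def proj(C,P):
    K,k1,Rm,o=C; p=(np.atleast_2d(P)-o)@Rm; s=p[:,:2]/p[:,2:]; s=s*(1+k1*(s**2).sum(1,keepdims=True))
    return s@K[:2,:2].T+K[:2,2]
def ray(C,uv):
    K,k1,Rm,o=C
    s=cv2.undistortPoints(np.array([[uv]],float),K,np.array([k1,0,0,0,0.]))[0,0]
    d=Rm@np.array([s[0],s[1],1]); return o,d/np.linalg.norm(d)
def atz(C,uv,z):
    o,d=ray(C,uv); return o+d*(z-o[2])/d[2]
E
python3 - <<'E'
from h import *
s=state();print(s)
for n in('side','top','wrist'):print(n,camera_info(n))
ims=[]
for n in('top','side'):
    im=grab_frame(n);ims.append(im);save(n+'0.png',im)
    C=cam(n)
    for l,z in(('stand',0),('cradle',60),('tray_bottom',60),('tray_middle',87),('tray_top',114),('microscope',0),('stage',22),('bottle',0),('spool',0),('screwdriver',8)):
        for r in place_of(n,l)[:3]:
            uv=np.array(r['location'])*[560,420]; print(n,l,round(r['p'],2),uv.round(),atz(C,uv,z).round())
E
```

```text
pics
{'time_s': 0.0, 'qpos': array([ 6.94411627e+01,  1.83513499e+01,  8.97063900e+01, -1.61482167e-03,
        7.20425951e+01, -1.14738650e+00]), 'qvel': array([-0.05733663,  0.00178893,  0.05879411, -0.1121675 ,  0.05039733,
       -0.0200694 ]), 'effort': array([-9.65056970e-04, -4.12471211e+01, -2.31968486e+01,  7.28436001e-02,
        4.58265329e-02, -1.33359613e-04]), 'ee_pos': array([190.93412266, 541.80263082, 190.82333378]), 'ee_rot': array([ 179.72926118,   89.89965329, -109.6816904 ]), 'force': array([0.21102907, 0.53140425, 0.15659244]), 'torque': array([0.05029348, 0.01521326, 0.04458337]), 'gripper_width': 91.04450127722923}
side {'intrinsics': array([[391.05819228,   0.        , 278.66347862],
       [  0.        , 391.05819228, 200.3317194 ],
       [  0.        ,   0.        ,   1.        ]]), 'k1': -0.06955404146365046, 'origin': array([-5.87497249e-02, -8.83518047e+02,  6.68355425e+02]), 'orientation': array([-124.6848761 ,    0.62123022,  -35.0148937 ])}
top {'intrinsics': array([[491.13039313,   0.        , 283.56387038],
       [  0.        , 491.13039313, 207.3
[... 1846 characters left out ...]
.   60.]
side cradle 0.73 [206. 275.] [ 211. -299.   60.]
side cradle 0.42 [214. 151.] [489. 206.  60.]
side tray_bottom 0.55 [309. 203.] [ 559. -219.   60.]
side tray_middle 0.72 [318. 260.] [ 418. -425.   87.]
side tray_middle 0.66 [270. 136.] [675. 144.  87.]
side tray_middle 0.52 [308. 198.] [ 546. -227.   87.]
side tray_top 0.94 [307. 190.] [ 539. -229.  114.]
side microscope 0.95 [210. 156.] [508. 287.   0.]
side stage 0.86 [213. 154.] [509. 257.  22.]
side bottle 0.72 [324. 176.] [748. -63.   0.]
side spool 0.67 [306. 198.] [ 621. -127.    0.]
side spool 0.65 [301. 164.] [738.  47.   0.]
side spool 0.61 [325. 178.] [744. -72.   0.]
side screwdriver 0.58 [354. 210.] [ 689. -264.    8.]
```

View pics/top0.png

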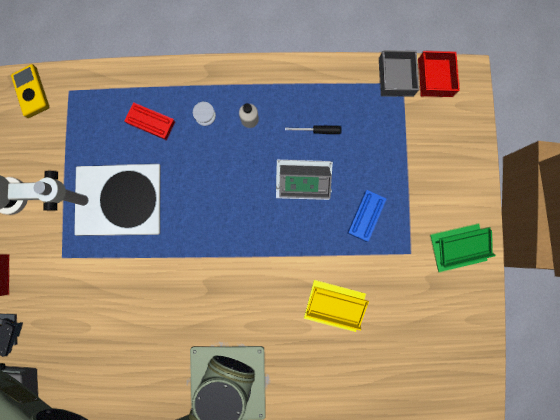

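View pics/side0.png

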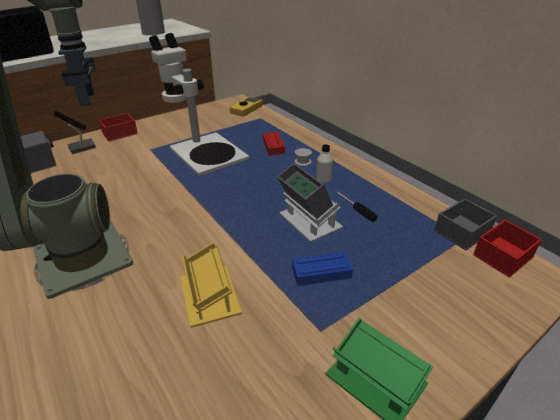

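The job's stack is at top (303,180), in the white and bare-metal stand. The blue tray (366,214), red tray (149,120), yellow stand (336,305), green stand (463,247) and the grey and red bins at upper right are look-alikes. The stage is the black disc at (128,199).

```bash
cat >> h.py <<'E'
def tpose(yaw,tilt,flip=1):
    "tool pointing along -normal of a plane tilted by tilt about -y (cradle), jaw along slope x"
    A=R.from_euler('z',yaw,degrees=True).as_matrix()@R.from_euler('y',-tilt,degrees=True).as_matrix()
    x=-A[:,2]; z=flip*A[:,0]; return np.column_stack([x,np.cross(z,x),z])
def go(Rt,p,st=None):
    st=st or state(); R0=R.from_euler('xyz',st['ee_rot'],degrees=True).as_matrix()
    rv=np.degrees(R.from_matrix(Rt@R0.T).as_rotvec()); d=np.array(p)-st['ee_pos']
    print('turn',rv.round(1),'shift',d.round(1),'| rows', round(max(np.linalg.norm(rv)/10.7,np.linalg.norm(d)/62.5),1)); return rv,d
E
python3 - <<'E'
from h import *
im=cv2.imread('pics/top0.png'); C=cam('top')
def blob(m,roi):
    k=np.zeros(m.shape,np.uint8);x0,y0,x1,y1=roi;k[y0:y1,x0:x1]=m[y0:y1,x0:x1]
    c=max(cv2.findContours(k,cv2.RETR_EXTERNAL,cv2.CHAIN_APPROX_NONE)[0],key=cv2.contourArea);return c
m=(im.max(2)<60).astype(np.uint8)
c=blob(m,(95,165,160,235)); e=cv2.fitEllipse(c);print(e); print('stage',atz(C,e[0],22))
m=(im.min(2)>140).astype(np.uint8)
for roi,z in(((65,160,165,240),16),((270,155,338,205),0)):
    c=blob(m,roi); b=cv2.minAreaRect(c); bp=cv2.boxPoints(b); print(b); P=np.array([atz(C,p,z) for p in bp]); print(P.round(),P.mean(0).round(1))
    for i in range(4): d=P[(i+1)%4]-P[i]; print(np.linalg.norm(d).round(), np.degrees(np.arctan2(d[1],d[0])).round(1))
s=state(); print(R.from_euler('xyz',s['ee_rot'],degrees=True).as_matrix().round(2))
n=np.array([-.423,0,.906]); p=np.array([566,-216,60])+n*(60+36+90)
for f in(1,-1): go(tpose(0,25,f),p,s)
E
```

```text
((127.56571960449219, 198.7812957763672), (53.46697998046875, 55.40046691894531), 27.24146270751953)
stage [517.19728621 277.00121798  22.        ]
((117.0, 199.0), (70.0, 84.0), 90.0)
[[622. 440.  16.]
 [616. 189.  16.]
 [417. 187.  16.]
 [419. 434.  16.]] [518.7 312.5  16. ]
251.0 -91.4
198.0 -179.3
247.0 89.5
203.0 1.8
((304.0, 173.5), (27.0, 56.0), 90.0)
[[ 624. -142.    0.]
 [ 622. -302.    0.]
 [ 545. -300.    0.]
 [ 547. -141.    0.]] [ 584.6 -221.5    0. ]
160.0 -90.7
78.0 178.5
158.0 89.2
78.0 -0.7
[[ 0.   -0.94  0.33]
 [ 0.    0.33  0.94]
 [-1.    0.    0.  ]]
turn [ 15.4 -21.7 -69.4] shift [ 296.2 -758.3   36.8] | rows 13.0
turn [-23.8 -16.9 107.4] shift [ 296.2 -758.3   36.8] | rows 13.0
```

drive_tool([
  [4, -5, -18, 60, -150, 10, 91],
  [15.4, -21.7, -69.4, 296, -758, 37, 91],
  [15.4, -21.7, -69.4, 296, -758, 37, 91],
  [15.4, -21.7, -69.4, 296, -758, 37, 91],
  [15.4, -21.7, -69.4, 296, -758, 37, 91],
  [15.4, -21.7, -69.4, 296, -758, 37, 91],
  [15.4, -21.7, -69.4, 296, -758, 37, 91],
  [15.4, -21.7, -69.4, 296, -758, 37, 91],
  [15.4, -21.7, -69.4, 296, -758, 37, 91],
  [15.4, -21.7, -69.4, 296, -758, 37, 91],
], grip_force=20)

```text
time_s: 2.35
ee_pos: [408.1, -11.0, 219.0]
ee_rot: [0.1, 65.0, 0.1]
force: [0.4, 0.6, -0.9]
gripper_width: 91.1
```

```bash
python3 - <<'E'
from h import *
s=state(); print(s['time_s'],s['ee_pos'],s['qvel'].round(1))
n=np.array([-.423,0,.906]); p=np.array([566,-216,60])+n*(60+36+90)
go(tpose(0,25,1),p,s)
E
```

```text
2.35 [408.12460443 -10.97355448 218.98335667] [ -93.8   14.4  -12.4   56.6   -3.6 -124.6]
turn [-0.  0. -0.] shift [  79.2 -205.     9.5] | rows 3.5
```

drive_tool([
  [0, 0, 0, 79, -205, 9, 91],
  [0, 0, 0, 79, -205, 9, 91],
  [0, 0, 0, 79, -205, 9, 91],
  [0, 0, 0, 79, -205, 9, 91],
  [0, 0, 0, 79, -205, 9, 91],
  [0, 0, 0, 79, -205, 9, 91],
])

```text
time_s: 3.1
ee_pos: [486.5, -215.1, 227.6]
ee_rot: [0.2, 65.1, 0.3]
force: [0.2, -0.2, -0.2]
gripper_width: 91.1
```

```bash
python3 - <<'E'
from h import *
s=state(); print(s['time_s'],s['ee_pos'],s['ee_rot'],s['qvel'].round(1))
im=grab_frame('wrist'); C=cam('wrist',s)
# overlay predicted top rim for bottom origin (566,-216,60)
A=R.from_euler('y',-25,degrees=True).as_matrix(); o=np.array([566,-216,60])
def box(h): return np.array([o+A@[sx*30,sy*65,h] for sx,sy in((-1,-1),(1,-1),(1,1),(-1,1))])
save('w1.png',im)
for l in('tray_top','stand','cradle'): 
    for r in place_of('wrist',l)[:2]: print(l,r['p'],np.array(r['location'])*[560,420])
pr=lambda P:proj(C,P).round(1)
print(pr(box(96)), pr(o+A@[0,0,60]))
im=im.copy()
cv2.polylines(im,[proj(C,box(96)).astype(np.int32)],True,(255,0,0),1); save('w1o.png',im)
E
```

```text
3.1 [ 486.47044409 -215.14822645  227.59459605] [ 0.24368963 65.05189159  0.2680058 ] [ 0.9 -0.9  0.7  0.1 -0.1 -0.1]
tray_top 0.57 [281.176 204.582]
[[251.6 277.9]
 [315.8 277.9]
 [319.5 135. ]
 [248.2 135. ]] [[283.6 201.9]]
```

View pics/w1o.png

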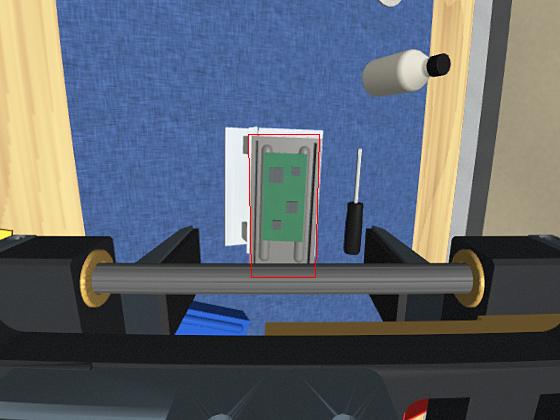

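The stack with the green-board tray sits in the white and metal stand at (283,205), close to my predicted outline. The tray outline looks slightly yawed, so I'll take an enlarged crop.

```bash
python3 - <<'E'
import cv2
im=cv2.imread('pics/w1.png')[115:290,215:345]
cv2.imwrite('pics/w1c.png',cv2.resize(im,None,fx=4,fy=4,interpolation=cv2.INTER_CUBIC)[:600])
E
```

```text
(no output)
```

View pics/w1c.png

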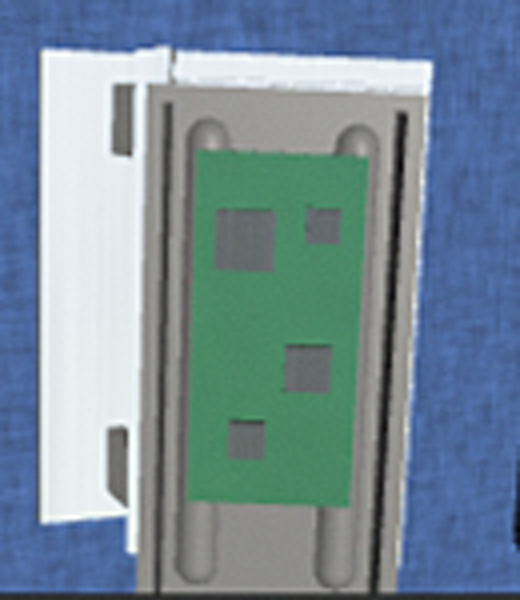

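Board and rim are clear: rim corners TL (252,136) and TR (322,139), left edge at (249,262.5), right edge at (314.5,262.5). The tray is yawed about -2°.

```bash
python3 - <<'E'
from h import *
s=state();C=cam('wrist',s)
uv=[(252,136),(322,139.3),(314.5,262.5),(249.3,262.5)]
for yaw in(0,-2.5):
    A=R.from_euler('z',yaw,degrees=True).as_matrix()@R.from_euler('y',-25,degrees=True).as_matrix()
    o=np.array([566,-216,60.])+A[:,2]*96
    L=[]
    for u in uv:
        a,d=ray(C,u); t=((o-a)@A[:,2])/(d@A[:,2]); L.append(A.T@(a+d*t-o))
    L=np.array(L);print(yaw);print(L.round(1)); 
    for i,j in((0,1),(1,2),(3,0)): d=L[j]-L[i];print(i,j,np.linalg.norm(d).round(1),np.degrees(np.arctan2(d[1],d[0])).round(1))
# stand from side view origin estimates: two-ray triangulation of tray_top origin and cradle
def tri(a,b):
    (o1,d1),(o2,d2)=a,b; M=np.column_stack([d1,-d2]);t=np.linalg.lstsq(M,o2-o1,rcond=None)[0];p,q=o1+d1*t[0],o2+d2*t[1];return ((p+q)/2).round(1),np.linalg.norm(p-q).round(1)
T,S=cam('top'),cam('side')
print('tray_top',tri(ray(T,(302,182)),ray(S,(307,190))), tri(ray(C,(281.2,204.6)),ray(S,(307,190))), tri(ray(C,(281.2,204.6)),ray(T,(302,182))))
E
```

```text
0
[[-26.3  64.5  -0. ]
 [ 32.8  61.9   0. ]
 [ 29.2 -49.3   0. ]
 [-31.1 -49.4   0. ]]
0 1 59.2 -2.5
1 2 111.3 -91.9
3 0 114.0 87.6
-2.5
[[-28.9  61.7   0. ]
 [ 30.5  61.4   0. ]
 [ 31.1 -49.5   0. ]
 [-29.  -52.    0. ]]
0 1 59.4 -0.3
1 2 110.9 -89.7
3 0 113.7 90.0
tray_top (array([ 548.4, -212.9,  102.1]), np.float64(8.7)) (array([ 544.7, -221. ,  107.1]), np.float64(4.8)) (array([ 540.1, -213.7,  116.9]), np.float64(9.3))
```

```bash
cat >> h.py <<'E'
YAW=-2.4; O=np.array([566.7,-219.4,60.])
A=R.from_euler('z',YAW,degrees=True).as_matrix()@R.from_euler('y',-25,degrees=True).as_matrix()
def cr(x,y,h): return O+A@np.array([x,y,h])
E
python3 - <<'E'
from h import *
for h in(110,70,170): print(cr(0,0,h).round(1));go(tpose(YAW,25),cr(0,0,h))
E
```

```text
[ 520.3 -217.5  159.7]
turn [-0.   0.  -2.5] shift [ 33.4  -2.7 -68.5] | rows 1.2
[ 537.1 -218.2  123.4]
turn [-0.   0.  -2.5] shift [  50.3   -3.5 -104.7] | rows 1.9
[ 494.9 -216.4  214.1]
turn [-0.   0.  -2.5] shift [  8.1  -1.7 -14.1] | rows 0.3
```

drive_tool([
  [0, 0, -2.5, 8, -2, -14, 91],
  [0, 0, -2.5, 20, -2, -40, 91],
  [0, 0, -2.5, 34, -3, -69, 91],
  [0, 0, -2.5, 42, -3, -87, 91],
  [0, 0, -2.5, 50.3, -3.5, -104.7, 91],
  [0, 0, -2.5, 50.3, -3.5, -104.7, 91],
  [0, 0, -2.5, 50.3, -3.5, -104.7, 91],
], grip_force=10)

```text
time_s: 4.18
ee_pos: [537.3, -217.9, 124.3]
ee_rot: [0.0, 64.9, -2.3]
force: [0.2, 0.1, -0.7]
gripper_width: 91.0
```

```bash
python3 - <<'E'
from h import *
s=state();print(s['ee_pos'],s['force'],(A.T@(np.array(s['ee_pos'])-O)).round(1))
C=cam('wrist',s);im=grab_frame('wrist');save('w2.png',im);
P=np.array([cr(sx*30,sy*65,96) for sx,sy in((-1,-1),(1,-1),(1,1),(-1,1))])
im=im.copy();cv2.polylines(im,[proj(C,P).astype(np.int32)],True,(255,0,0),1)
im=np.hstack([im]);save('w2o.png',im)
E
```

```text
[ 537.27994844 -217.90061761  124.3358573 ] [ 0.24314636  0.10094544 -0.69976123] [ 0.5  0.3 70.8]
```

View pics/w2o.png

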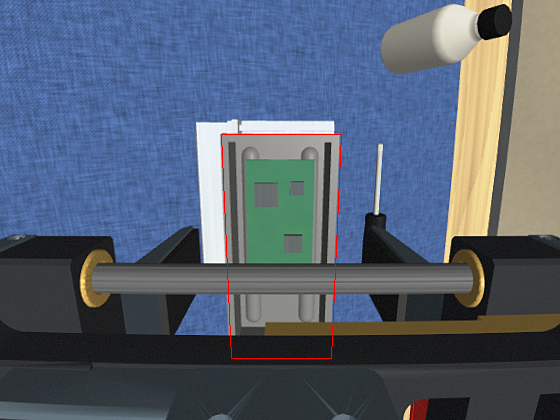

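The predicted rim fits the tray within about 2 mm, with its far edge at row 136 against 133 predicted. I'll grip now.

drive_tool([
  [0, 0, 0, 0, 0, 0, 50],
  [0, 0, 0, 0, 0, 0, 50],
  [0, 0, 0, 0, 0, 0, 50],
  [0, 0, 0, 0, 0, 0, 50],
  [0, 0, 0, 0, 0, 0, 50],
  [0, 0, 0, 0, 0, 0, 50],
], grip_force=10)

```text
time_s: 4.97
ee_pos: [536.9, -218.1, 124.6]
ee_rot: [0.0, 64.9, -2.3]
force: [-4.7, -0.7, 4.1]
gripper_width: 59.4
```

drive_tool([
  [0, 0, 0, 0, 0, 0, 50],
  [0, 0, 0, 0, 0, 0, 50],
  [0, 0, 0, -2.5, 0, 5.4, 50],
  [0, 0, 0, -5, 0, 10.9, 50],
  [0, 0, 0, -5, 0, 10.9, 50],
], grip_force=20)

```text
time_s: 5.6
ee_pos: [532.2, -218.2, 136.1]
ee_rot: [-0.1, 64.9, -2.4]
force: [-0.3, 0.9, -1.3]
gripper_width: 59.8
```

```bash
python3 - <<'E'
from h import *
s=state();print(s['ee_pos'],s['force'],s['torque'],(A.T@(np.array(s['ee_pos'])-O)).round(1))
Z=[480,15,110]; go(tpose(0,0),Z,s); go(tpose(YAW,25),cr(0,0,160),s)
E
```

```text
[ 532.22972388 -218.23990582  136.14717907] [-0.31824134  0.92109317 -1.28437058] [-0.05178925  0.43739966  0.0082375 ] [ 0.9 -0.3 83.6]
turn [ 0.5 25.1  2.3] shift [-52.2 233.2 -26.1] | rows 3.8
turn [ 0.   0.1 -0. ] shift [-33.1   1.7  68.9] | rows 1.2
```

drive_tool([
  [0, 0, 0, -15, 1, 31, 50],
  [0, 0, 0, -33, 2, 69, 50],
  [0, 5, 0, -40, 20, 75, 50],
  [0.5, 13, 2, -45, 70, 60, 50],
  [0.5, 25.1, 2.3, -52, 130, 40, 50],
  [0.5, 25.1, 2.3, -52, 190, 10, 50],
  [0.5, 25.1, 2.3, -52, 233, -26, 50],
  [0.5, 25.1, 2.3, -52, 233, -66, 50],
  [0.5, 25.1, 2.3, -52, 233, -86, 50],
  [0.5, 25.1, 2.3, -52, 233, -86, 50],
])

```text
time_s: 6.85
ee_pos: [479.2, 15.0, 48.8]
ee_rot: [-168.0, 89.8, -168.0]
force: [0.3, 0.1, -1.4]
gripper_width: 59.7
```

```bash
python3 - <<'E'
from h import *
s=state();print(s['time_s'],s['ee_pos'],s['ee_rot'],s['force'],s['torque'])
im=grab_frame('side');save('s2.png',cv2.resize(im[90:290,180:460],None,fx=2.5,fy=2.5,interpolation=cv2.INTER_CUBIC))
E
```

```text
6.85 [479.1822135   15.03633392  48.82333044] [-168.02028459   89.83762522 -168.00748441] [ 0.29818769  0.08050065 -1.39949736] [-0.04650776  0.08892876  0.00981549]
```

View pics/s2.png

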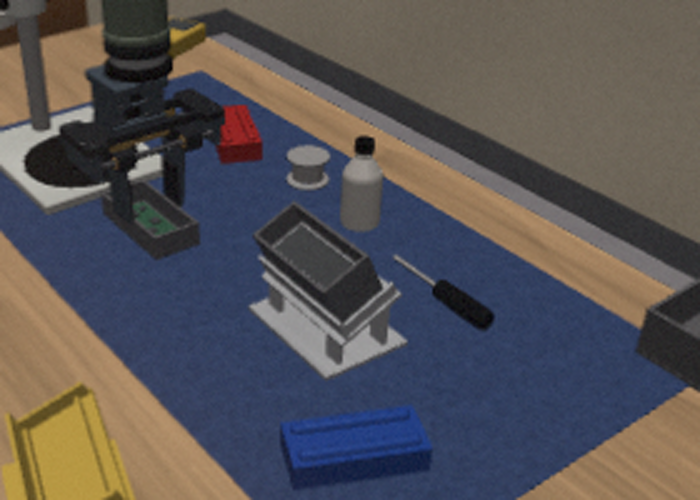

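The top tray alone is held and level; the middle tray with its metal frame is still nested. I'll lower the top tray to the bench.

drive_tool([
  [0, 0, 0, 0, 0, -20, 50],
  [0, 0, 0, 0, 0, -30, 50],
  [0, 0, 0, 0, 0, -34, 50],
  [0, 0, 0, 0, 0, -36, 50],
  [0, 0, 0, 0, 0, -37, 50],
])

```text
time_s: 7.52
ee_pos: [480.7, 14.8, 13.4]
ee_rot: [-29.0, 89.9, -29.1]
force: [-0.0, 0.4, -1.3]
gripper_width: 59.7
```

drive_tool([
  [0, 0, 0, 0, 0, -1, 50],
  [0, 0, 0, 0, 0, -2, 50],
  [0, 0, 0, 0, 0, -3, 50],
  [0, 0, 0, 0, 0, -4, 50],
])

```text
time_s: 8.02
ee_pos: [480.9, 14.8, 10.6]
ee_rot: [-25.3, 89.9, -25.3]
force: [-3.9, -0.5, 16.0]
gripper_width: 59.5
```

drive_tool([
  [0, 0, 0, 0, 0, 1, 50],
  [0, 0, 0, 0, 0, 1, 91],
  [0, 0, 0, 0, 0, 1, 91],
  [0, 0, 0, 0, 0, 1, 91],
  [0, 0, 0, 0, 0, 1, 91],
  [0, 0, 0, 0, 0, 30, 91],
  [0, 0, 0, 0, 0, 80, 91],
  [0, 0, 0, 0, -20, 140, 91],
  [0, 0, 0, 0, -20, 140, 91],
])

```text
time_s: 9.15
ee_pos: [484.3, -6.1, 155.1]
ee_rot: [-6.0, 89.3, -6.1]
force: [0.6, 0.4, -0.4]
gripper_width: 90.9
```

```bash
python3 - <<'E'
from h import *
s=state();print(s['ee_pos'],s['force'])
for h in(150,110,40): go(tpose(YAW,25),cr(0,0,h),s)
E
```

```text
[484.27404807  -6.05733608 155.07262115] [ 0.60315293  0.36835345 -0.43625145]
turn [ -0.5 -24.3  -2.3] shift [  19.1 -210.7   40.9] | rows 3.4
turn [ -0.5 -24.3  -2.3] shift [  36.  -211.4    4.6] | rows 3.4
turn [ -0.5 -24.3  -2.3] shift [  65.5 -212.6  -58.8] | rows 3.7
```

drive_tool([
  [-0.5, -24.3, -2.3, 19, -211, 41, 91],
  [-0.5, -24.3, -2.3, 19, -211, 41, 91],
  [-0.5, -24.3, -2.3, 19, -211, 41, 91],
  [-0.5, -24.3, -2.3, 19, -211, 41, 91],
  [-0.5, -24.3, -2.3, 36, -211, 5, 91],
  [-0.5, -24.3, -2.3, 50, -212, -27, 91],
  [-0.5, -24.3, -2.3, 65, -212.6, -58, 91],
  [-0.5, -24.3, -2.3, 65, -212.6, -58, 91],
  [-0.5, -24.3, -2.3, 65, -212.6, -58, 91],
], grip_force=10)

```text
time_s: 10.28
ee_pos: [549.1, -218.6, 97.4]
ee_rot: [-0.1, 65.0, -2.5]
force: [-0.4, 0.4, 0.8]
gripper_width: 90.9
```

```bash
python3 - <<'E'
from h import *
s=state();print(s['ee_pos'],s['force'],(A.T@(np.array(s['ee_pos'])-O)).round(1))
go(tpose(YAW,25),cr(0,0,41),s)
E
```

```text
[ 549.11134201 -218.55769985   97.38799982] [-0.39502839  0.365542    0.79782351] [-0.2  0.1 41.3]
turn [ 0. -0.  0.] shift [ 0.3 -0.1 -0.2] | rows 0.0
```

drive_tool([
  [0, 0, 0, 0, 0, 0, 50],
  [0, 0, 0, 0, 0, 0, 50],
  [0, 0, 0, 0, 0, 0, 50],
  [0, 0, 0, 0, 0, 0, 50],
  [0, 0, 0, 0, 0, 0, 50],
  [0, 0, 0, 0, 0, 0, 50],
])

```text
time_s: 11.02
ee_pos: [548.8, -218.5, 97.7]
ee_rot: [-0.1, 65.0, -2.5]
force: [-5.1, -0.2, 5.6]
gripper_width: 59.7
```

drive_tool([
  [0, 0, 0, 0, 0, 0, 50],
  [0, 0, 0, 0, 0, 0, 50],
  [0, 0, 0, -2.5, 0, 5.4, 50],
  [0, 0, 0, -5, 0, 10.9, 50],
  [0, 0, 0, -5, 0, 10.9, 50],
], grip_force=20)

```text
time_s: 11.65
ee_pos: [543.8, -218.6, 109.1]
ee_rot: [-0.1, 65.0, -2.6]
force: [0.1, 0.4, -2.6]
gripper_width: 59.3
```

```bash
python3 - <<'E'
from h import *
s=state();print(s['ee_pos'],s['force'],s['torque'],(A.T@(np.array(s['ee_pos'])-O)).round(1))
im=grab_frame('wrist');print([ (r['p'],np.array(r['location'])*[560,420]) for r in place_of('wrist','tray_middle')[:2]]); save('w3.png',im)
go(tpose(0,0),[516.5,276,110],s); go(tpose(YAW,25),cr(0,0,150),s)
E
```

```text
[ 543.82953242 -218.63266061  109.07974691] [ 0.07796111  0.3947679  -2.60519169] [-0.02695208  0.50780721  0.00563662] [ 0.  -0.2 54.2]
[(0.93, array([281.512, 234.402]))]
turn [ 0.6 25.   2.4] shift [-27.3 494.6   0.9] | rows 7.9
turn [0.1 0.  0. ] shift [-40.5   1.9  86.9] | rows 1.5
```

drive_tool([
  [0, 0, 0, -15, 1, 31, 50],
  [0, 0, 0, -40, 2, 87, 50],
  [0, 5, 0, -40, 50, 87, 50],
  [0.5, 13, 2, -35, 110, 80, 50],
  [0.6, 25, 2.4, -27, 170, 70, 50],
  [0.6, 25, 2.4, -27, 230, 70, 50],
  [0.6, 25, 2.4, -27, 290, 70, 50],
  [0.6, 25, 2.4, -27, 350, 60, 50],
  [0.6, 25, 2.4, -27, 410, 40, 50],
  [0.6, 25, 2.4, -27, 460, 20, 50],
])

```text
time_s: 13.0
ee_pos: [516.8, 244.2, 128.0]
ee_rot: [68.1, 89.9, 68.2]
force: [0.0, 0.3, -2.2]
gripper_width: 58.8
```

```bash
python3 - <<'E'
from h import *
s=state();print(s['ee_pos'],s['ee_rot'],s['force'],s['qvel'].round())
im=grab_frame('top');save('t3.png',cv2.resize(im[90:290,60:360],None,fx=2.6,fy=2.6,interpolation=cv2.INTER_CUBIC))
S=cam('side');g=grab_frame('side');save('s3.png',g)
g=cv2.cvtColor(cv2.imread('pics/side0.png'),cv2.COLOR_BGR2GRAY)
m=np.zeros_like(g);m[130:180,175:250]=(g[130:180,175:250]<60)*255
c=max(cv2.findContours(m,cv2.RETR_EXTERNAL,cv2.CHAIN_APPROX_NONE)[0],key=cv2.contourArea)
P=np.array([atz(S,p[0],22)[:2] for p in c]);print(cv2.minEnclosingCircle(P.astype(np.float32)))
go(tpose(0,0),[516.5,277.5,110],s)
E
```

```text
[516.82957292 244.15550867 128.03993526] [68.08460305 89.89869969 68.15543018] [ 1.86994469e-03  3.18471014e-01 -2.18649787e+00] [ 38.  21.  -7.  -0. -14.  38.]
((509.8067321777344, 267.2057800292969), 83.13706970214844)
turn [-0.1  0.  -0.1] shift [ -0.3  33.3 -18. ] | rows 0.6
```

View pics/t3.png

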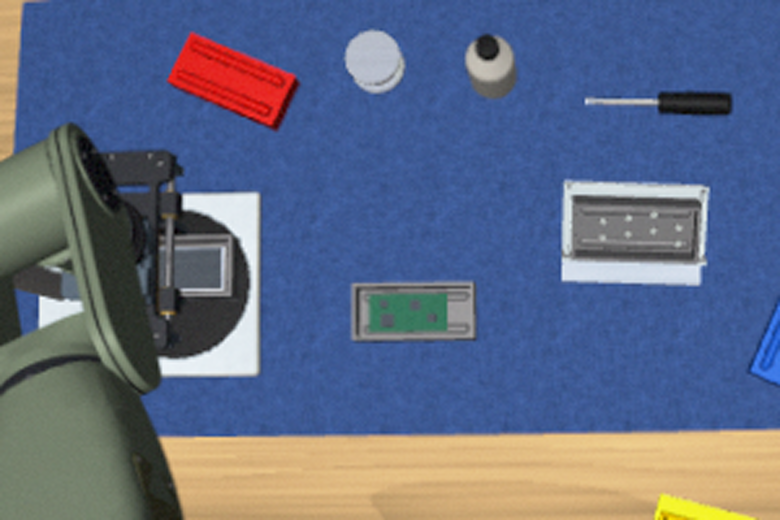

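```bash
python3 - <<'E'
from h import *
s=state();C=cam('wrist',s);im=grab_frame('wrist');save('w4.png',im)
T=cam('top');print('top tray by top cam',atz(T,(219.0,209.8),36))
S=cam('side');print('expect disc outline side');
a=np.linspace(0,2*np.pi,200,endpoint=False)
ring=lambda c,z:np.c_[c[0]+82*np.cos(a),c[1]+82*np.sin(a),np.full(200,z)]
g=cv2.cvtColor(cv2.imread('pics/side0.png'),cv2.COLOR_BGR2RGB)
g=cv2.resize(g[110:200,140:270],None,fx=3,fy=3,interpolation=cv2.INTER_CUBIC)
for c,col in(((517,277),(255,0,0)),((510,267),(0,255,0))):
    cv2.polylines(g,[((proj(S,ring(c,22))-[140,110]+.5)*3).astype(np.int32)],True,col,1)
w=im.copy()
for c,col in(((517,277),(255,0,0)),((510,267),(0,255,0))): cv2.polylines(w,[proj(C,ring(c,22)).astype(np.int32)],True,col,1)
out=np.zeros((420,560+0,3),np.uint8); out=np.vstack([w[:400],np.pad(g[:200],((0,0),(0,560-g.shape[1]),(0,0)))])
save('w4o.png',out)
E
```

```text
top tray by top cam [481.07925391  15.44050667  36.        ]
expect disc outline side
```

View pics/w4o.png

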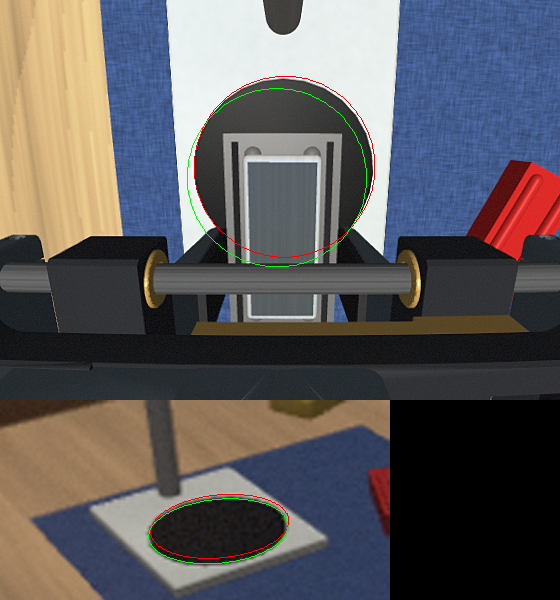

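The wrist view shows the disc about 2–3 mm short of the red circle, so the stage centre is about (516, 275). The held tray's far edge is at row 134.

```bash
python3 - <<'E'
from h import *
s=state();C=cam('wrist',s);p=np.array(s['ee_pos']);print(p)
for dy in(61,63,65): print(dy,proj(C,[p+[sx*30,dy,25] for sx in(-1,1)]).round(1))
go(tpose(0,0),[516,276.5,33],s)
E
```

```text
[515.73962667 243.56061057 126.86769605]
61 [[222.4 141.9]
 [341.8 142.4]]
63 [[222.2 137.9]
 [341.9 138.4]]
65 [[222.1 133.8]
 [342.1 134.3]]
turn [ 0.  -0.2 -0.2] shift [  0.3  32.9 -93.9] | rows 1.6
```

drive_tool([
  [0, 0, 0, 0, 16, -25, 50],
  [0, 0, 0, 0, 32, -50, 50],
  [0, 0, 0, 0, 32, -75, 50],
  [0, 0, 0, 0, 32, -86, 50],
  [0, 0, 0, 0, 32, -89, 50],
  [0, 0, 0, 0, 32, -90, 50],
  [0, 0, 0, 0, 32, -91, 50],
])

```text
time_s: 14.02
ee_pos: [516.4, 275.7, 36.8]
ee_rot: [148.9, 89.9, 149.1]
force: [-0.3, 0.1, -1.8]
gripper_width: 59.6
```

drive_tool([
  [0, 0, 0, 0, 0, -1.5, 50],
  [0, 0, 0, 0, 0, -2.5, 50],
  [0, 0, 0, 0, 0, -3.5, 50],
  [0, 0, 0, 0, 0, -4.5, 50],
  [0, 0, 0, 0, 0, -4.5, 50],
])

```text
time_s: 14.65
ee_pos: [516.5, 275.8, 33.4]
ee_rot: [128.4, 89.9, 128.6]
force: [-1.4, -0.0, 5.4]
gripper_width: 59.3
```

drive_tool([
  [0, 0, 0, 0, 0, 0.5, 50],
  [0, 0, 0, 0, 0, 0.5, 91],
  [0, 0, 0, 0, 0, 0.5, 91],
  [0, 0, 0, 0, 0, 0.5, 91],
  [0, 0, 0, 0, 0, 0.5, 91],
  [0, 0, 0, 0, 0, 30, 91],
  [0, 0, 0, 0, 0, 80, 91],
  [0, 0, 0, 0, -40, 120, 91],
  [0, 0, 0, 0, -40, 120, 91],
  [0, 0, 0, 0, -40, 120, 91],
])

```text
time_s: 15.9
ee_pos: [516.0, 235.7, 152.8]
ee_rot: [148.3, 89.9, 148.5]
force: [0.3, -0.1, -0.1]
gripper_width: 90.9
```

```bash
python3 - <<'E'
from h import *
s=state();C=cam('wrist',s);im=grab_frame('wrist');save('w5.png',im);print(s['ee_pos'],s['ee_rot'])
a=np.linspace(0,2*np.pi,200)
w=im.copy();cv2.polylines(w,[proj(C,np.c_[516+82*np.cos(a),275.5+82*np.sin(a),a*0+22]).astype(np.int32)],True,(255,0,0),1)
cv2.polylines(w,[proj(C,[[516+x,275.5+y,58] for x,y in((-30,-65),(30,-65),(30,65),(-30,65))]).astype(np.int32)],True,(0,255,0),1)
save('w5o.png',w)
go(tpose(0,0),[480.9,14.8,11],s)
E
```

```text
[516.02790157 235.73384333 152.78977686] [148.27333864  89.87645849 148.47402947]
turn [-0.1 -0.1 -0.2] shift [ -35.1 -220.9 -141.8] | rows 4.2
```

View pics/w5o.png

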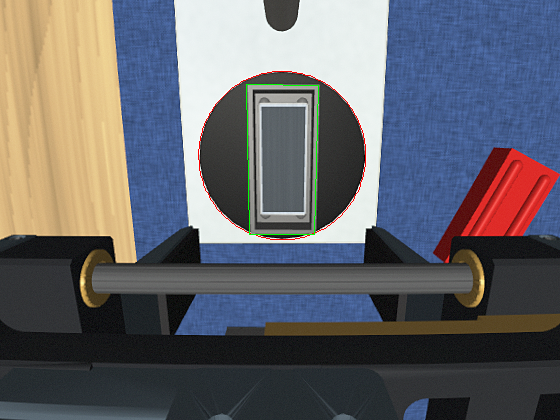

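The middle tray stands centred on the stage; both outlines fit within about 1–2 px. Next is the top tray.

drive_tool([
  [0, 0, 0, -9, -55, 0, 91],
  [0, 0, 0, -18, -115, -10, 91],
  [0, 0, 0, -27, -170, -30, 91],
  [0, 0, 0, -35, -221, -50, 91],
  [0, 0, -0.2, -35, -221, -90, 91],
  [0, 0, -0.2, -35, -221, -130, 91],
  [0, 0, -0.2, -35, -221, -142, 91],
  [0, 0, -0.2, -35, -221, -142, 91],
  [0, 0, -0.2, -35, -221, -142, 91],
], grip_force=10)

```text
time_s: 17.08
ee_pos: [481.9, 15.3, 11.1]
ee_rot: [144.0, 89.9, 144.1]
force: [0.7, 0.4, -0.0]
gripper_width: 91.1
```

drive_tool([
  [0, 0, 0, 0, 0, -0.5, 50],
  [0, 0, 0, 0, 0, -0.5, 50],
  [0, 0, 0, 0, 0, -0.5, 50],
  [0, 0, 0, 0, 0, -0.5, 50],
  [0, 0, 0, 0, 0, -0.5, 50],
  [0, 0, 0, 0, 0, -0.5, 50],
])

```text
time_s: 17.82
ee_pos: [481.8, 15.2, 10.9]
ee_rot: [146.5, 89.9, 146.5]
force: [-1.4, -0.1, 4.6]
gripper_width: 59.8
```

drive_tool([
  [0, 0, 0, 0, 0, 0, 50],
  [0, 0, 0, 0, 0, 0, 50],
  [0, 0, 0, 0, 0, 5, 50],
  [0, 0, 0, 0, 0, 40, 50],
  [0, 0, 0, 0, 0, 100, 50],
  [0, 0, 0, 0, 0, 170, 50],
  [0, 0, 0, 0, 0, 170, 50],
  [0, 0, 0, 0, 0, 170, 50],
], grip_force=20)

```text
time_s: 18.82
ee_pos: [481.4, 15.2, 180.5]
ee_rot: [153.4, 89.9, 153.5]
force: [-0.5, -0.6, -2.0]
gripper_width: 59.8
```

```bash
python3 - <<'E'
from h import *
s=state();C=cam('wrist',s);im=grab_frame('wrist');p=np.array(s['ee_pos']);print(p,s['ee_rot'],s['force'])
Rt=R.from_euler('xyz',s['ee_rot'],degrees=True).as_matrix()
w=im.copy();P=[p+Rt@[-25,y,z] for z,y in((-30,-65),(30,-65),(30,65),(-30,65))]
print(proj(C,P).round(1)); cv2.polylines(w,[proj(C,P).astype(np.int32)],True,(255,0,0),1)
save('w6o.png',cv2.resize(w[60:345,150:410],None,fx=2,fy=2,interpolation=cv2.INTER_CUBIC))
for h in(90,60,45,41): go(tpose(YAW,25),cr(0,0,h),s)
E
```

```text
[481.42579931  15.19520542 180.54727278] [153.42588042  89.93071496 153.495083  ] [-0.53806899 -0.62736222 -1.97865942]
[[231.6 358.1]
 [331.9 358.1]
 [341.7 134. ]
 [221.7 134. ]]
turn [ -0.5 -25.1  -2.4] shift [  47.3 -233.   -39. ] | rows 3.9
turn [ -0.5 -25.1  -2.4] shift [  59.9 -233.5  -66.2] | rows 4.0
turn [ -0.5 -25.1  -2.4] shift [  66.3 -233.8  -79.8] | rows 4.1
turn [ -0.5 -25.1  -2.4] shift [  68.  -233.9  -83.4] | rows 4.1
```

View pics/w6o.png

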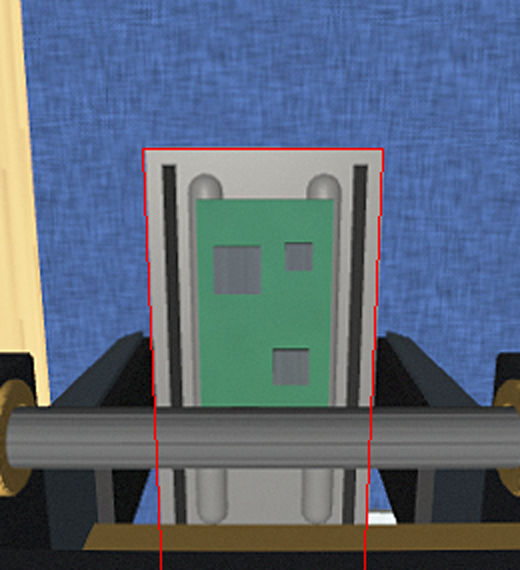

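The top tray is exactly centred in the hand. Before nesting I'll look at the bare bottom tray from the tilted attitude, offset in -y.

drive_tool([
  [0, -3, 0, 2, -60, 20, 50],
  [-0.2, -10, -1, 5, -120, 35, 50],
  [-0.5, -20, -2, 10, -180, 35, 50],
  [-0.5, -25.1, -2.4, 14, -240, 30, 50],
  [-0.5, -25.1, -2.4, 14, -300, 25, 50],
  [-0.5, -25.1, -2.4, 14, -317, 25, 50],
  [-0.5, -25.1, -2.4, 14, -317, 25, 50],
  [-0.5, -25.1, -2.4, 14, -317, 25, 50],
])

```text
time_s: 19.88
ee_pos: [494.4, -299.8, 203.3]
ee_rot: [0.4, 65.2, -1.9]
force: [0.2, 0.0, -1.6]
gripper_width: 59.5
```

```bash
python3 - <<'E'
from h import *
s=state();C=cam('wrist',s);im=grab_frame('wrist');p=np.array(s['ee_pos']);print(p,s['ee_rot'],s['force'],(A.T@(p-O)).round(1))
save('w7.png',im)
P=proj(C,[cr(x,y,36) for x,y in((-30,-65),(30,-65),(30,65),(-30,65))]);print(P.round(1))
x0,y0=190,0;f=4;crop=cv2.resize(im[y0:y0+145,x0:x0+185],None,fx=f,fy=f,interpolation=cv2.INTER_CUBIC)
cv2.polylines(crop,[((P-[x0,y0]+.5)*f).astype(np.int32)],True,(255,0,0),1)
save('w7o.png',crop)
E
```

```text
[ 494.3590696  -299.82473112  203.26099347] [ 0.36780486 65.23218975 -1.92322816] [ 0.2107456   0.0065349  -1.58132838] [ -1.9 -83.4 159. ]
[[253.9 183.2]
 [315.6 183.3]
 [318.8  38.9]
 [251.5  38.8]]
```

View pics/w7o.png

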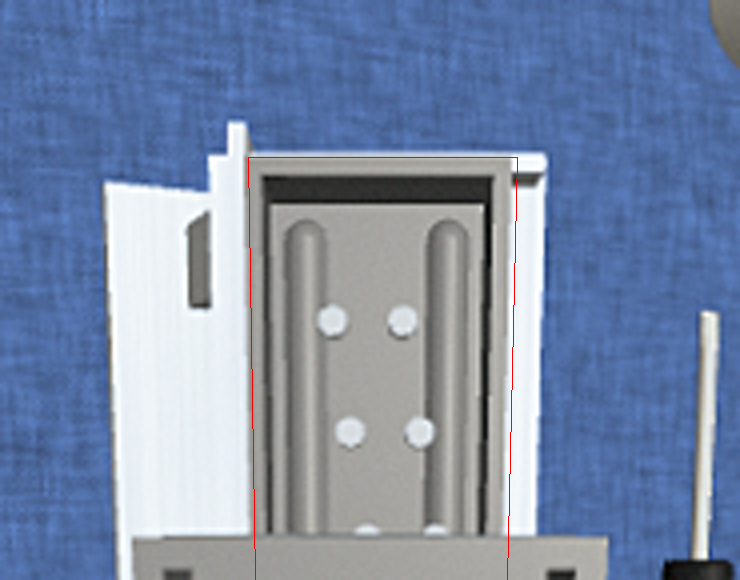

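The bottom tray's rim matches the predicted outline: about -0.8 mm in local x and +0.5 mm in y, yaw equal. I'll approach above it.

```bash
python3 - <<'E'
from h import *
s=state()
for h in(120,65): go(tpose(YAW,25),cr(-.6,.4,h),s)
E
```

```text
turn [-0.1 -0.2 -0.2] shift [ 20.9  82.9 -35.3] | rows 1.5
turn [-0.1 -0.2 -0.2] shift [ 44.1  82.  -85.1] | rows 2.0
```

drive_tool([
  [-0.1, -0.2, -0.2, 10, 45, -5, 50],
  [-0.1, -0.2, -0.2, 21, 83, -35, 50],
  [-0.1, -0.2, -0.2, 21, 83, -35, 50],
  [-0.1, -0.2, -0.2, 33, 82, -61, 50],
  [-0.1, -0.2, -0.2, 44, 82, -85, 50],
  [-0.1, -0.2, -0.2, 44, 82, -85, 50],
  [-0.1, -0.2, -0.2, 44, 82, -85, 50],
])

```text
time_s: 20.8
ee_pos: [539.1, -217.9, 120.0]
ee_rot: [-0.1, 64.9, -2.5]
force: [-1.0, -1.6, -1.6]
gripper_width: 59.4
```

```bash
python3 - <<'E'
from h import *
s=state();p=np.array(s['ee_pos']);print(s['force'],(A.T@(p-O)).round(1))
for h in(52,46,41): go(tpose(YAW,25),cr(-.6,.4,h),s)
E
```

```text
[-0.96228018 -1.62970861 -1.60769688] [ 0.3  0.3 66.1]
turn [0.  0.1 0. ] shift [  5.1  -0.2 -13.2] | rows 0.2
turn [0.  0.1 0. ] shift [  7.7  -0.3 -18.6] | rows 0.3
turn [0.  0.1 0. ] shift [  9.8  -0.4 -23.1] | rows 0.4
```

drive_tool([
  [0, 0.1, 0, 2.5, 0, -7, 50],
  [0, 0.1, 0, 5.1, -0.2, -13.2, 50],
  [0, 0.1, 0, 6.5, -0.2, -16, 50],
  [0, 0.1, 0, 7.7, -0.3, -18.6, 50],
  [0, 0.1, 0, 8.5, -0.3, -20.5, 50],
  [0, 0.1, 0, 8.5, -0.3, -20.5, 50],
])

```text
time_s: 21.55
ee_pos: [547.6, -218.2, 99.4]
ee_rot: [-0.1, 65.0, -2.5]
force: [0.2, 0.0, -2.5]
gripper_width: 59.4
```

```bash
python3 - <<'E'
from h import *
s=state();p=np.array(s['ee_pos']);print(s['force'],s['torque'],(A.T@(p-O)).round(1),A.T@s['force'])
go(tpose(YAW,25),cr(-.6,.4,40.5),s)
E
```

```text
[ 0.18058992  0.02558044 -2.53264127] [-0.07626415  0.42158369 -0.00336114] [-0.7  0.4 43.8] [-0.9077848   0.03312032 -2.37115345]
turn [ 0. -0.  0.] shift [ 1.5 -0.1 -2.9] | rows 0.1
```

drive_tool([
  [0, 0, 0, 0.5, 0, -1, 50],
  [0, 0, 0, 1, 0, -2, 50],
  [0, 0, 0, 1.4, 0, -3, 50],
  [0, 0, 0, 1.7, 0, -3.8, 50],
  [0, 0, 0, 1.7, 0, -3.8, 50],
])

```text
time_s: 22.18
ee_pos: [548.8, -218.2, 97.1]
ee_rot: [-0.1, 64.9, -2.5]
force: [-10.6, 0.7, 11.3]
gripper_width: 59.5
```

```bash
python3 - <<'E'
from h import *
s=state();p=np.array(s['ee_pos']);print(s['force'],s['torque'],(A.T@(p-O)).round(1),A.T@s['force'])
E
```

```text
[-10.55719801   0.74096556  11.28449331] [ 0.06362404  1.21482793 -0.02376309] [-0.6  0.4 41.2] [-4.81876629  0.29822604 14.69808837]
```

Contact comes at h = 41.2, the same height as the nested middle tray had, so it is seated. I'll release.

drive_tool([
  [0, 0, 0, 0, 0, 0, 91],
  [0, 0, 0, 0, 0, 0, 91],
  [0, 0, 0, 0, 0, 0, 91],
  [0, 0, 0, 0, 0, 0, 91],
  [0, 0, 0, -8, 0, 18, 91],
  [0, 0, 0, -25, 0, 54, 91],
  [0, 0, 0, -55, 0, 118, 91],
  [0, 0, 0, -55, 0, 118, 91],
  [0, 0, 0, -55, 0, 118, 91],
])

```text
time_s: 23.3
ee_pos: [493.7, -218.3, 215.3]
ee_rot: [-0.2, 64.9, -2.6]
force: [0.2, -0.1, -0.5]
gripper_width: 90.8
```

```bash
python3 - <<'E'
from h import *
s=state();C=cam('wrist',s);im=grab_frame('wrist');p=np.array(s['ee_pos']);print(p,s['force'],(A.T@(p-O)).round(1))
P=proj(C,[cr(x,y,66) for x,y in((-30.6,-64.6),(29.4,-64.6),(29.4,65.4),(-30.6,65.4))])
x0,y0=200,80;f=3;crop=cv2.resize(im[y0:y0+195,x0:x0+170],None,fx=f,fy=f,interpolation=cv2.INTER_CUBIC)
cv2.polylines(crop,[((P-[x0,y0]+.5)*f).astype(np.int32)],True,(255,0,0),1)
g=grab_frame('side');g=cv2.resize(g[170:250,260:350],None,fx=3,fy=3,interpolation=cv2.INTER_CUBIC)
crop=np.hstack([crop,np.pad(g,((0,crop.shape[0]-g.shape[0]),(0,0),(0,0)))]);save('w8o.png',crop)
E
```

```text
[ 493.74151393 -218.26750318  215.33993281] [ 0.22102094 -0.12648787 -0.5078646 ] [ -0.5  -1.9 171.6]
```

View pics/w8o.png

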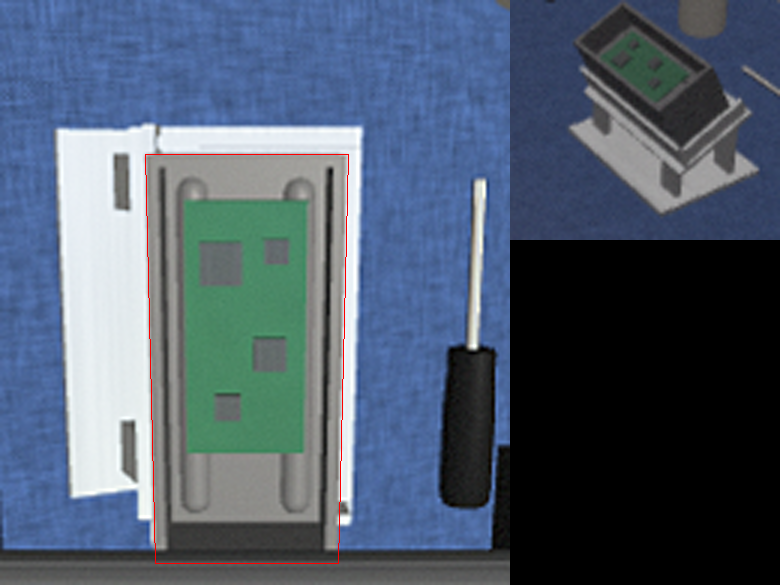

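The top tray is nested and square, and the outline at the nested height fits within about 1 px. The gripper is open and clear, so I'll hand in.

```bash
python3 -c "
from h import *
s=state();print(s['time_s'],s['qvel'].round(2),s['gripper_width']);print(env.job_done())"
```

```text
23.4 [ 0.25  0.73  0.16 -0.09  0.05  0.02] 91.03128145097055
the job is handed in; nothing more can be done
None
```

The job is done and handed in at 23.4 s of the 72 s allowed, and everything has been let go.

- **Top tray:** I lifted it off and set it flat on the bench at about (481, 15). At the end I put it back on the bottom tray.
- **Middle tray:** it stands on the stage plate. In the wrist view the stage circle and the tray outline both fit within 1–2 px. The tray was not looked at again after that.
- **Re-nesting:** the top tray met the bottom tray at the height where the middle tray had been gripped (41.2 against 41.3 mm). The outline at nested height then fit within about 1 px, and the bottom tray is still in its stand.
- **Arm and bystanders:** the gripper is open and about 100 mm clear, with the arm essentially still. I never went near the bottle, spool or screwdriver. The screwdriver shows in the final picture, but I did not re-measure any of them.

**Disagreement:** the side camera put the stage centre about 12 mm off the top camera's figure, probably because the plate's dark rim skewed it. I went by the top camera, corrected by about 2 mm from the close wrist view, and used (516, 275.5).

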